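# Load and secure the card feeder

### The job

Load the teal card cassette into the feeder's bay, lowering it gently until it sits fully home, then close the teal lid over it and swing the steel hasp down over its staple until it lies flat on the lid. Finally turn the black dial on the sloping console until its white pointer stands at the red zero mark. Do it in that order and leave the spent grey cassette and everything else on the bench where it is.

Things in the scene. Friction and masses are not known exactly. Their poses are not given: they have to be found in the camera images.
- feeder: White card feeder fixed to the bench: box 125 (x) x 92 (y) mm, rim 100 mm high. Origin at the centre of the underside; x points away from the sloping teal dial console on its -x side, y towards the lid hinge, z up. The console face slopes 30 degrees down towards -x, its centre 118 mm from the origin and 62 mm high. Lid hinged on the +y side, hasp on the -y side; both start open, leaning outwards.
- bay (a point): Centre of the floor of the bay, 35 mm above the bench and above the feeder's origin; axes as the feeder. The bay is an open pocket 101 mm (x) x 67 mm (y), 65 mm deep, with sloping lead-ins over its top 18 mm. Fully home, the cassette's middle is 30 mm above this point.
- fresh_mid (a point): Middle (30 mm above the underside) of the loose teal cassette, 0.15 to 0.29 kg. Body 96 (x) x 62 (y) x 30 mm high; on its top a central grip rib 14 mm thick (x), 40 mm long (y), 30 mm high, so 60 mm in all. It goes into the bay either way round with its long side (x) along the bay's x, about 2.5 mm play all round.
- lid (a joint): Angle of the lid in rad: 0 closed flat, 1.57 upright, up to 2.3 leaning outwards to the feeder's +y side. A stiff hinge (about 0.12 N m) that stays where it is left.
- lid_hinge (a point): Middle of the lid's hinge line (along the feeder's x), at feeder (0, 48, 104) mm; axes as the feeder. Lid: plate 124 mm (x) by 83 mm from hinge to free edge, 8 mm thick with the hinge in its mid-plane; closed it reaches to -y, top at 108 mm. A steel wire staple 11 mm tall stands on its outer face at x = 0, 66 mm from the hinge; the rest of that face is free to push.
- hasp (a joint): Angle of the hasp in rad: 0 closed, flat on the closed lid with the staple through its slot; 1.57 upright, up to 2.4 leaning outwards to the feeder's -y side. A light friction hinge (0.05 N m) that stays where it is left.
- hasp_hinge (a point): Middle of the hasp's pivot line (along the feeder's x), at feeder (0, -50, 112) mm; axes as the feeder. Hasp: slotted steel plate 26 mm wide (x), 4 mm thick, pivot in its mid-plane; a red bar (10 mm thick, 30 mm along x) across its free end 72 mm from the pivot stands 7 mm above the mid-plane. Closed it reaches to +y; the staple passes through it 32 mm from the pivot.
- dial (a joint): Angle of the dial in rad: 0 when the white pointer is at the red zero mark (straight up the slope), positive counter-clockwise seen from above. Stops at +-1.7. Friction 0.03 N m; it stays where it is left.
- dial_grip (a point): On the dial's axis, 24 mm off the console face, half-way up the grip bar. z is the axis, square to the console, tilted 30 degrees from vertical to the feeder's -x; x points along the pointer and turns with the dial. Black disc 46 mm across, 11 mm high, with a black grip bar 40 mm long (x), 12 mm thick (y), up to 36 mm off the face; a white line on the bar is the pointer.
- spent_mid (a point): Middle of the spent cassette, same shape as the teal one but grey with a black rib; leave alone.
- bottle: Clear water bottle, 64 mm across, 190 mm tall, origin under its centre; leave alone.
- cards: Stack of white blank cards, 86 x 54 x 22 mm, origin under its centre; leave alone.
- screwdriver: Screwdriver lying on the bench to the left; leave alone.
- mug: White mug, 80 mm across, 90 mm tall; leave alone.
- brush: Cleaning brush lying on the bench beyond the feeder; leave alone.
- roller: Spare rubber roller standing on end, 38 mm across, 70 mm tall, origin under its centre; leave alone.
Not all that is in view belongs to the job. What is meant by the part that bears fresh_mid is not yellow, and is the larger of those in its own colour.

How it is judged:
By the outcome, as a careful person would: the job done as asked, in the order asked, and still so for the second after the job is handed in, with the robot touching nothing.
It also fails if it takes over 70 s, if anything falls off the work surface, if the arm or the gripper's body presses on something with over 40 N, if the wrist force passes 120 N, or if a joint passes its speed limit or range.

### The arm

A 6-joint arm with a two-finger parallel gripper is mounted at the origin on the work surface. World frame = base frame: x ahead of the robot, y to its left, z up, the work surface at z = 0. Lengths are in mm, angles in rad, forces in N, time in s.
With the tool pointing down it reaches from about 350 to 975 mm from the base axis. Payload 7.1 kg.
Tool frame: the origin (TCP) lies midway between the tips of the shut fingers; the grasp point (between the pads) lies 19 mm behind it; z points along the fingers, x is the direction in which the jaws open and shut, and the axes are right-handed (so a half turn about z gives the same grasp; the last joint's range is limited). The gripper opens to 88 mm and grips with 3 to 60 N. Pads are 20 mm wide; open, the fingers measure 115 mm over their backs; the gripper's body (75 mm by 178 mm) begins 61 mm behind the grasp point.
Start: joints at [1.197, 0.423, 1.63, -0, 1.089, -0.019], TCP at [217.095, 586.067, 222.675] pointing down, gripper open.
Joint ranges: [-3, 3], [-0.9, 2.11], [0.09, 2.58], [-1.31, 4.45], [0.11, 2.69], [-2.54, 2.54]. Speed limits (rad/s): [2.39, 2.39, 3.01, 3.14, 3.14, 3.14].

### API

Orientations are given as a rotation vector (axis times angle).
In Python, from workcell import telemetry, imaging, ticket gives the robot as it stands.
- The arm moves only by the tool jog_arm, never from a script. Its arguments are lists of equal length, an entry for each row: "travel": the shift along the world's x, y, z in units of 400 mm (1.0 is 400 mm), a list of three; "dr": the turn, a rotation vector about the world's x, y, z in units of 90 degrees (1.0 is 90 degrees), a list of three. In form: {"travel": [[tx, ty, tz], ...], "dr": [[wx, wy, wz], ...]}. A call has exactly 10 rows; each row is the pose to reach, as a shift and turn from the pose measured when the call began; what a row does not reach only later rows make up. A row lasts 1/10 s, in which the tool goes at most 50 mm and 8.59 degrees, less where a joint would pass 70% of its speed; a pose out of reach is approached as far as the arm can. A call with a number of a shift or a turn outside -1 to 1 is refused whole. A call with a gripper value outside its range is refused whole. "hand" is the opening, from -1 (shut) to 1 (fully open), set as the call begins (left out, the last holds). The fingers move at their own pace and stop on an object; the grip force is fixed at half the most. Time passes only in rows, so rows that repeat a pose let the fingers close, or fill a call up. It gives the time, the measured TCP pose, the force and the opening at its end, in the units of the state.
- telemetry.get_obs(): the state, without advancing time (a new reading comes with each control period).
- imaging.get_image(name): name is "scene" or "top"; returns a dict with "pixels" (420x560x3 uint8, red, green, blue), "range_z" (420x560 float32, mm along the optical axis (not along the pixel's ray), 0 where there is no reading), "fx", "fy", "cx", "cy" (pixels), "extrinsics" (4x4, takes a point from world to camera coordinates). Camera axes: x right, y down, z forward; pixel columns grow to the right and rows downward; lengths in mm; the calibration is good to about 2 mm. A picture is of the moment at which its call begins.
- ticket.close_job(): hands the job in, once; it reports no verdict.
The state is a dict: "t": time; "qpos": joint angles; "qvel": joint speeds; "joint_torque": joint torques, N m; "ee_pos": TCP position; "orientation": TCP orientation; "ft_force": force on the tool from outside, world axes, zero at the start; "moment": the same for the moment, N m; "width": finger opening in mm.
Only numpy, scipy, OpenCV 4.12 (cv2) and the standard library are available. Lean on these libraries where they do the work, as an engineer would, in place of code of your own. Each camera call takes 0.05 s, during which the arm holds its last target. There are 200 camera calls.

## Working session

There is one attempt and no reset: what is moved stays moved. The work goes in short steps, Python scripts to look and compute and a tool call to move; the robot and the scene stay as the last step left them, time stands still between calls to the robot, and variables do not carry over. Pictures are saved under pics/ and viewed, about 8 in all and at most 12, crops included, and the job is handed in when it is done.

Besides the shell and the picture viewer there is one more tool, called after "Request:" as name(argument=value, ...), one argument or row to a line, values as JSON. jog_arm: Moves the arm, as the interface text tells. Its arguments: {"type":"object","properties":{"travel":{"type":"array"},"dr":{"type":"array"},"hand":{"type":"number"}},"required":["travel","dr"]}

```bash
ls; mkdir -p pics
cat > h.py <<'E'
import numpy as np, cv2
from workcell import telemetry, imaging, ticket
def grab(n,save=None):
    d=imaging.get_image(n)
    if save: cv2.imwrite('pics/'+save,d['pixels'][:,:,::-1])
    return d
def pts(d):
    z=d['range_z'];v,u=np.indices(z.shape)
    c=np.stack([(u-d['cx'])/d['fx']*z,(v-d['cy'])/d['fy']*z,z],-1)
    E=np.array(d['extrinsics']);return (c-E[:3,3])@E[:3,:3]
E
python3 - <<'E'
from h import *
import pickle
D={n:grab(n,n+'0.png') for n in('scene','top')}
pickle.dump(D,open('d0.pkl','wb'))
print(telemetry.get_obs())
for n in D: print(n,D[n]['fx'],D[n]['extrinsics'])
E
```

```text
pics
{'t': 0.1, 'qpos': array([ 1.19699331e+00,  4.23758804e-01,  1.63058642e+00,  3.80270911e-06,
        1.08862587e+00, -1.90082382e-02]), 'qvel': array([ 0.00045192, -0.00086211, -0.00365833,  0.0005737 ,  0.00013597,
        0.00080912]), 'joint_torque': array([-4.19330681e-04, -5.45614600e+01, -2.74324161e+01,  6.44743466e-02,
        1.88028667e-02, -5.51915070e-05]), 'ee_pos': array([216.9216878 , 585.61776778, 221.99361945]), 'orientation': array([ 2.57796802e+00,  1.79412621e+00, -1.80290021e-03]), 'ft_force': array([ 0.27346005,  0.43959083, -0.31944318]), 'moment': array([-7.89059139e-05,  1.72270108e-02,  3.70855914e-02]), 'width': 88.00362154649092}
scene 425.248029346725 [[-8.71504103e-01  4.90199406e-01  1.36066270e-02  5.02050141e+02]
 [ 3.42906020e-01  6.29003613e-01 -6.97688983e-01 -1.19413737e+02]
 [-3.50565342e-01 -6.03373017e-01 -7.16271557e-01  1.35690020e+03]
 [ 0.00000000e+00  0.00000000e+00  0.00000000e+00  1.00000000e+00]]
top 482.7943127932089 [[ 2.35761803e-02 -9.99704292e-01 -5.95756219e-03 -2.72085962e+01]
 [-9.97809515e-01 -2.31622249e-02 -6.19651713e-02  5.66034270e+02]
 [ 6.18088573e-02  7.40541429e-03 -9.98060532e-01  1.57721225e+03]
 [ 0.00000000e+00  0.00000000e+00  0.00000000e+00  1.00000000e+00]]
```

View pics/scene0.png

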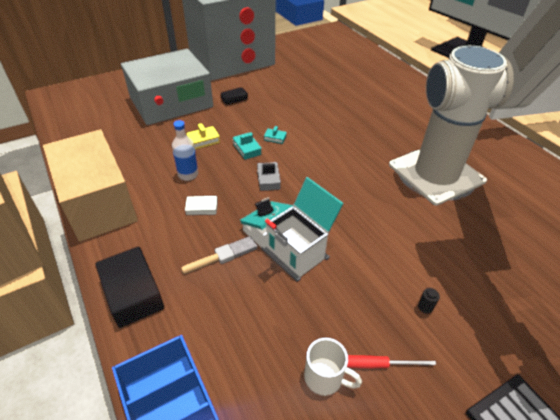

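View pics/top0.png

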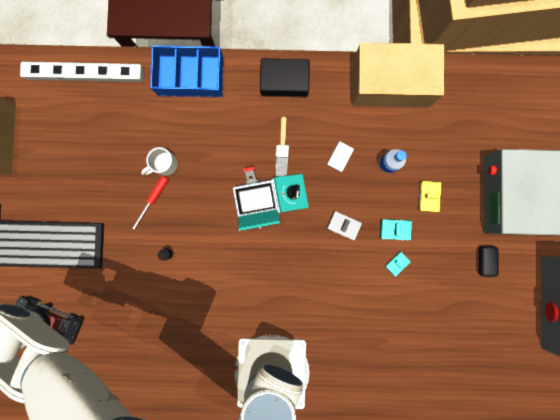

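Top view: the candidates for the fresh cassette are the larger teal one (396,230), a smaller teal one (398,264), a yellow one (430,196) and the spent grey one (345,225). I choose the larger teal one. The feeder is at (258,200), with its lid towards the robot, the hasp on the far side and the console to the right (world −y). Next I measure these and check the choice in a close crop.

Run:
```python
from h import *
import pickle
D=pickle.load(open('d0.pkl','rb'))
d=D['top'];P=pts(d);im=d['pixels']
a=cv2.resize(im[145:285,225:425],(800,560),interpolation=cv2.INTER_CUBIC)
cv2.imwrite('pics/crop0.png',a[:,:,::-1])
d2=D['scene'];P2=pts(d2)
a=cv2.resize(d2['pixels'][120:280,170:350],(720,640),interpolation=cv2.INTER_CUBIC)[:600]
cv2.imwrite('pics/crop1.png',a[:,:,::-1])
def rep(n,P,im):
    hsv=cv2.cvtColor(im,cv2.COLOR_RGB2HSV)
    m=((hsv[...,0]>78)&(hsv[...,0]<98)&(hsv[...,1]>120)&(hsv[...,2]>50)).astype(np.uint8)
    k,l,s,c=cv2.connectedComponentsWithStats(m)
    for i in range(1,k):
        if s[i,4]<60: continue
        Q=P[l==i]; print(n,s[i],'med',np.median(Q,0).round(),'z',np.percentile(Q[:,2],[2,25,50,75,98]).round(1))
        for lo,hi in((5,45),(45,70)):
            q=Q[(Q[:,2]>lo)&(Q[:,2]<hi)]
            if len(q)>15:
                r=cv2.minAreaRect(q[:,:2].astype(np.float32));print('   ',lo,hi,len(q),np.round(r[0],1),np.round(r[1],1),round(r[2],1),q[:,2].mean().round(1))
rep('top',P,im);rep('scene',P2,d2['pixels'])
# feeder rim z 95..103 white
for n,PP,I in(('top',P,im),('scene',P2,d2['pixels'])):
    w=(I.min(-1)>110)&(np.ptp(I.astype(int),axis=-1)<40)&(PP[...,2]>92)&(PP[...,2]<106)&(abs(PP[...,0]-560)<120)&(abs(PP[...,1]-0)<150)
    q=PP[w];r=cv2.minAreaRect(q[:,:2].astype(np.float32));print(n,'rim',len(q),r,q[:,2].mean())
```

```text
top [274 174  34  38 823] med [586. -47.  66.] z [32.5 48.3 65.8 78.9 89.4]
    5 45 158 [606.5 -81.6] [131.9  54.3] 35.9 38.4
    45 70 315 [588.4 -60.2] [110.3  68.4] 12.6 57.9
top [239 210  41  20 536] med [494.  47. 150.] z [110.6 130.1 150.4 168.6 180.9]
top [381 219  31  21 466] med [ 480. -396.   30.] z [12.1 27.  30.2 33.4 61.8]
    5 45 406 [ 476.8 -396.8] [95.3 59.3] 88.0 29.1
    45 70 54 [ 474.6 -397.4] [16.5 38.5] 86.5 56.5
top [386 252  23  24 245] med [ 367. -406.   22.] z [12.1 19.2 21.7 26.2 47.7]
    5 45 236 [ 363.2 -404.8] [42.9 68.1] 44.4 23.2
scene [265 127  21  13 167] med [ 369. -396.   21.] z [12.4 19.2 21.1 24.  43.1]
    5 45 166 [ 366.4 -400.4] [44.3 66.3] 41.6 23.1
scene [234 133  27  26 417] med [ 484. -378.   29.] z [ 3.7 26.2 29.3 33.1 60.8]
    5 45 331 [ 477.4 -391.6] [93.  62.1] 88.9 26.8
    45 70 69 [ 478.6 -394.7] [15.9 40.4] 84.1 53.9
scene [ 295  178   47   52 1308] med [498.  55. 145.] z [109.8 127.  144.6 162.3 177.2]
scene [241 202  50  27 426] med [614. -38.  69.] z [39.3 55.1 68.5 78.8 86.8]
    5 45 42 [599.7 -86.6] [107.7  22.9] 18.5 41.2
    45 70 184 [590.7 -55.8] [111.1  53.3] 12.9 58.6
top rim 269 ((571.7047119140625, 26.252639770507812), (94.8340072631836, 200.57272338867188), 11.271967887878418) 98.82786852047579
scene rim 386 ((574.951416015625, 28.7322998046875), (102.45746612548828, 200.0206756591797), 12.204628944396973) 99.01612996062026
```

View pics/crop0.png

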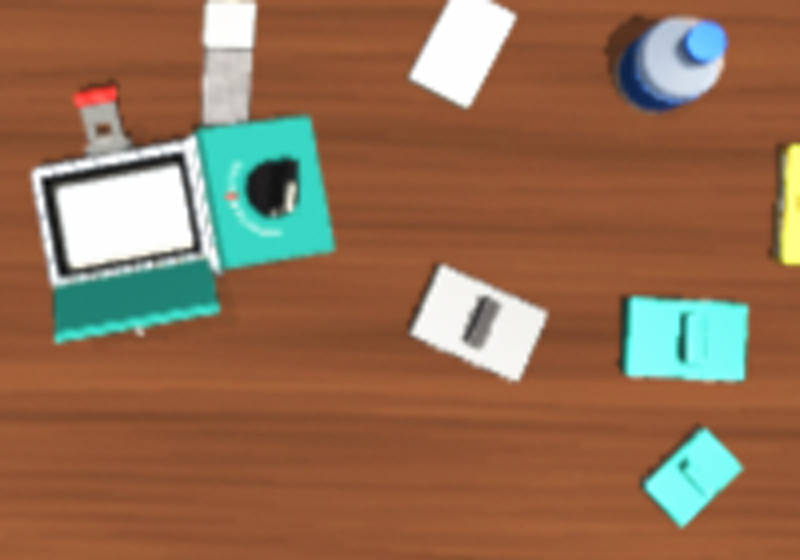

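View pics/crop1.png

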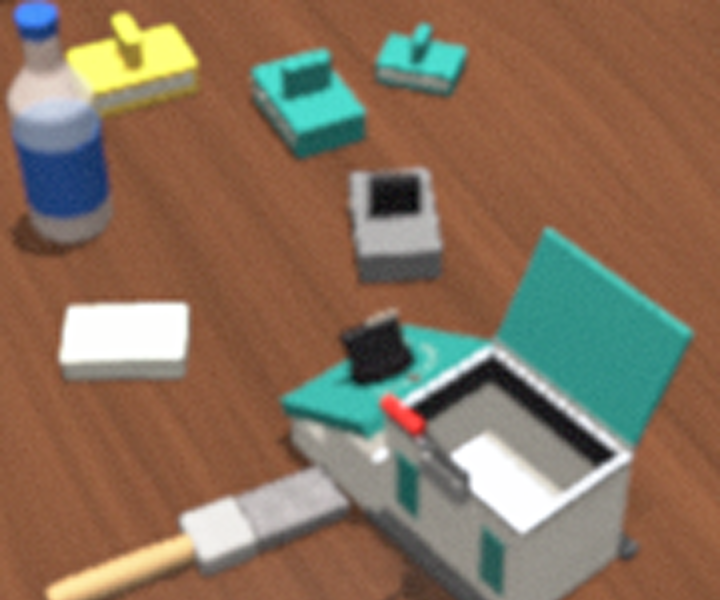

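The crops confirm the target: the larger teal cassette, measured at 95×60 mm with its rib top near 60, upright at about (477,-396). Next comes a precise feeder pose from the dark bay mouth, and the lid, hasp and dial state.

```bash
cat >> h.py <<'E'
def ray(d,uv,z):
    E=np.array(d['extrinsics']);R,t=E[:3,:3],E[:3,3];c=-R.T@t
    uv=np.atleast_2d(uv);r=np.c_[(uv[:,0]-d['cx'])/d['fx'],(uv[:,1]-d['cy'])/d['fy'],np.ones(len(uv))]@R
    return c+r*((z-c[2])/r[:,2])[:,None]
E
python3 - <<'E'
from h import *
import pickle
D=pickle.load(open('d0.pkl','rb'))
d=D['top'];P=pts(d);im=d['pixels']
# bay mouth: dark frame outer outline, upsampled x4
x0,y0=228,170;c=cv2.resize(im[y0:225,x0:285],None,fx=8,fy=8,interpolation=cv2.INTER_CUBIC)
hsv=cv2.cvtColor(c,cv2.COLOR_RGB2HSV)
m=((hsv[...,2]<105)&(hsv[...,1]<110)).astype(np.uint8)
cs,_=cv2.findContours(m,cv2.RETR_EXTERNAL,cv2.CHAIN_APPROX_NONE)
for k in sorted(cs,key=cv2.contourArea)[-3:]:
    q=k[:,0].astype(float);uv=(q+.5)/8-.5+[x0,y0]
    W=ray(d,uv,100.)[:,:2]
    print(cv2.contourArea(k),uv.min(0),uv.max(0),cv2.minAreaRect(W.astype(np.float32)))
# bay floor white: cast on 35
# cassette outline, both: body top rim at z=30
for n,(a,b,e,f) in(('top',(375,213,418,246)),):
    d=D[n];c=cv2.resize(d['pixels'][b:f,a:e],None,fx=8,fy=8,interpolation=cv2.INTER_CUBIC)
    h=cv2.cvtColor(c,cv2.COLOR_RGB2HSV);m=((h[...,0]>78)&(h[...,0]<98)&(h[...,1]>120)&(h[...,2]>150)).astype(np.uint8)
    k=max(cv2.findContours(m,cv2.RETR_EXTERNAL,cv2.CHAIN_APPROX_NONE)[0],key=cv2.contourArea)
    print('cass',cv2.minAreaRect(ray(d,(k[:,0]+.5)/8-.5+[a,b],30.)[:,:2].astype(np.float32)))
# lid plane fit in scene (inner face) & top
for n,b in(('scene',(295,178,342,230)),('top',(239,210,280,230))):
    d=D[n];PP=pts(d);h=cv2.cvtColor(d['pixels'],cv2.COLOR_RGB2HSV);m=np.zeros(h.shape[:2],bool);m[b[1]:b[3],b[0]:b[2]]=1
    m&=(h[...,0]>78)&(h[...,0]<98)&(h[...,1]>120)
    m=cv2.erode(m.astype(np.uint8),np.ones((3,3)))>0
    Q=PP[m];mu=np.median(Q,0);u,s,v=np.linalg.svd(Q-mu);print(n,'lid',mu.round(1),'n',v[2].round(3),'ztop',Q[:,2].max().round())
    h_=h;r=((h[...,0]<8)|(h[...,0]>172))&(h[...,1]>150)&(PP[...,2]>100)&(PP[...,2]<220)&(abs(PP[...,1])<150)
    print(n,'hasp bar',r.sum(),np.median(PP[r],0).round(1))
d=D['top'];
a=cv2.resize(d['pixels'][170:215,270:315],(600,600),interpolation=cv2.INTER_CUBIC)
b=cv2.resize(D['scene']['pixels'][190:235,238:298],(800,600),interpolation=cv2.INTER_CUBIC)
cv2.imwrite('pics/dial.png',np.hstack([cv2.resize(a,(400,400)),cv2.resize(b,(400,400))])[:,:,::-1])
E
```

```text
263.5 [237.5625 217.4375] [238.1875 224.4375] ((490.2793273925781, 113.3148422241211), (21.859880447387695, 1.954643964767456), 1.6539829969406128)
519.5 [259.3125 207.4375] [269.8125 209.8125] ((530.2315673828125, 30.811433792114258), (4.278258800506592, 33.36314010620117), 11.885427474975586)
10954.5 [235.1875 182.9375] [274.4375 213.4375] ((562.4407348632812, 61.94689178466797), (79.7103042602539, 113.33747100830078), 11.884510040283203)
cass ((476.74713134765625, -396.6242370605469), (96.93051147460938, 61.9124755859375), 88.19828796386719)
scene lid [498.2  54.7 144.6] n [-0.863 -0.042  0.504] ztop 882.0
scene hasp bar 45 [647.6  84.7 178.5]
top lid [494.4  47.6 150. ] n [-0.975 -0.211 -0.062] ztop 1609.0
top hasp bar 26 [644.8  78.8 177.7]
```

View pics/dial.png

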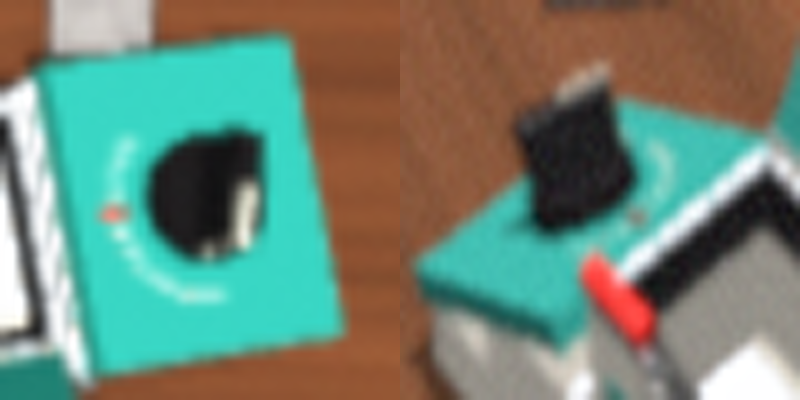

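Measured: cassette (476.7,-396.6), yaw 88.2°. Feeder origin (562.4,61.9), yaw 101.9°; the mouth measures 113×80, as expected. Lid about 2.0 rad, hasp about 2.07, dial pointer roughly +90°. I swing to the cassette along an arc at z=300.

Request:
jog_arm(
  travel=[
    [0.06,-0.08,0.05],
    [0.12,-0.17,0.1],
    [0.18,-0.26,0.15],
    [0.24,-0.35,0.2],
    [0.3,-0.44,0.2],
    [0.36,-0.53,0.2],
    [0.42,-0.62,0.2],
    [0.47,-0.71,0.2],
    [0.51,-0.8,0.2],
    [0.54,-0.89,0.2],
  ],
  dr=[
    [0,0,-0.06],
    [0,0,-0.12],
    [0,0,-0.18],
    [0,0,-0.24],
    [0,0,-0.3],
    [0,0,-0.36],
    [0,0,-0.42],
    [0,0,-0.48],
    [0,0,-0.54],
    [0,0,-0.6],
  ],
  hand=0.1,
)

```text
t: 1.1
ee_pos: [433.5, 227.9, 301.8]
orientation: [3.113, 0.422, -0.002]
ft_force: [0.1, 0.7, -0.7]
width: 48.3
```

Request:
jog_arm(
  travel=[
    [0.03,-0.1,0],
    [0.05,-0.2,0],
    [0.07,-0.3,0],
    [0.09,-0.4,0],
    [0.1,-0.5,0],
    [0.11,-0.6,0],
    [0.12,-0.7,0],
    [0.13,-0.8,0],
    [0.13,-0.9,0],
    [0.13,-1.0,0],
  ],
  dr=[
    [0,0,-0.06],
    [0,0,-0.12],
    [0,0,-0.18],
    [0,0,-0.24],
    [0,0,-0.3],
    [0,0,-0.36],
    [0,0,-0.42],
    [0,0,-0.48],
    [0,0,-0.54],
    [0,0,-0.6],
  ],
)

```text
t: 2.1
ee_pos: [485.1, -173.7, 301.5]
orientation: [-2.963, 1.043, 0.003]
ft_force: [1.5, -0.2, 0.5]
width: 48.5
```

Request:
jog_arm(
  travel=[
    [-0.002,-0.07,0],
    [-0.004,-0.14,0],
    [-0.008,-0.21,-0.04],
    [-0.012,-0.28,-0.1],
    [-0.016,-0.35,-0.17],
    [-0.02,-0.42,-0.24],
    [-0.021,-0.49,-0.31],
    [-0.021,-0.557,-0.38],
    [-0.021,-0.557,-0.44],
    [-0.021,-0.557,-0.45],
  ],
  dr=[
    [0,0,-0.07],
    [0,0,-0.14],
    [0,0,-0.21],
    [0,0,-0.28],
    [0,0,-0.35],
    [0,0,-0.42],
    [0,0,-0.5],
    [0,0,-0.56],
    [0,0,-0.589],
    [0,0,-0.589],
  ],
)

```text
t: 3.1
ee_pos: [474.5, -395.6, 117.9]
orientation: [-2.184, 2.257, 0.012]
ft_force: [-0.6, -0.2, -0.0]
width: 48.4
```

Run:
```python
from h import *
import pickle
from scipy.spatial.transform import Rotation as R
o=telemetry.get_obs();print(o['ee_pos'],R.from_rotvec(o['orientation']).as_matrix().round(3),o['qpos'].round(2))
# dial pointer from d0
D=pickle.load(open('d0.pkl','rb'))
y=np.radians(101.9);F=np.array([[np.cos(y),-np.sin(y),0],[np.sin(y),np.cos(y),0],[0,0,1]]);o0=np.array([562.4,61.9,0])
ax=np.array([-.5,0,.866]);ex=np.array([.866,0,.5]);c=np.array([-118,0,62])
for n in D:
    d=D[n];E=np.array(d['extrinsics']);Rm,t=E[:3,:3],E[:3,3];C=F.T@(-Rm.T@t-o0)
    v,u=np.indices(d['range_z'].shape)
    r=np.stack([(u-d['cx'])/d['fx'],(v-d['cy'])/d['fy'],np.ones_like(u)],-1)@Rm@F
    s=((c+36*ax-C)@ax)/(r@ax);p=C+r*s[...,None]-(c+36*ax)
    a=p@ex;b=p[...,1];I=d['pixels'].astype(int)
    m=(np.hypot(a,b)<28)&(I.min(-1)>120)
    for k in zip(a[m].round(1),b[m].round(1),I[m].min(-1)): print(n,*k)
    q=np.c_[a[m],b[m]].mean(0);print(n,q,np.arctan2(q[1],q[0]))
```

```text
[ 474.54587871 -395.59911133  117.94144146] [[-0.033 -0.999 -0.005]
 [-0.999  0.033  0.006]
 [-0.006  0.005 -1.   ]] [-0.71  0.55  1.71  0.    0.9   0.89]
scene 2.3 10.9 130
scene 5.9 11.7 124
scene 9.6 12.5 126
scene 1.1 4.8 121
scene 4.8 5.6 132
scene 8.5 6.5 130
scene 12.1 7.3 122
scene 3.7 -0.4 127
scene 7.3 0.4 122
scene [6.14907909 6.59574862] 0.8204309463837599
top 2.3 1.3 150
top -1.4 1.7 164
top 3.0 4.4 179
top -0.7 4.8 183
top 3.7 7.5 194
top -0.0 8.0 158
top 4.4 10.6 204
top 0.7 11.1 142
top 8.7 13.3 125
top 5.0 13.8 212
top 1.4 14.2 126
top 9.4 16.4 137
top 5.7 16.9 225
top 2.1 17.3 126
top 10.1 19.5 126
top 6.4 20.0 200
top [ 3.7947798  11.29745938] 1.2467404816929903
```

The top view puts the dial pointer at about +1.27 rad. Next I lower onto the rib and close.

Request:
jog_arm(
  travel=[
    [0.005,-0.002,-0.04],
    [0.005,-0.002,-0.08],
    [0.005,-0.002,-0.12],
    [0.005,-0.002,-0.15],
    [0.005,-0.002,-0.17],
    [0.005,-0.002,-0.19],
    [0.005,-0.002,-0.2],
    [0.005,-0.002,-0.208],
    [0.005,-0.002,-0.208],
    [0.005,-0.002,-0.208],
  ],
  dr=[
    [0,0,0],
    [0,0,0],
    [0,0,0],
    [0,0,0],
    [0,0,0],
    [0,0,0],
    [0,0,0],
    [0,0,0],
    [0,0,0],
    [0,0,0],
  ],
)

```text
t: 4.1
ee_pos: [476.7, -396.6, 35.1]
orientation: [-2.184, 2.257, 0.011]
ft_force: [0.1, 0.1, -1.3]
width: 48.1
```

Request:
jog_arm(
  travel=[
    [0,0,0],
    [0,0,0],
    [0,0,0],
    [0,0,0],
    [0,0,0],
    [0,0,0],
    [0,0,0.01],
    [0,0,0.03],
    [0,0,0.06],
    [0,0,0.1],
  ],
  dr=[
    [0,0,0],
    [0,0,0],
    [0,0,0],
    [0,0,0],
    [0,0,0],
    [0,0,0],
    [0,0,0],
    [0,0,0],
    [0,0,0],
    [0,0,0],
  ],
  hand=-1,
)

```text
t: 5.1
ee_pos: [476.5, -396.3, 75.8]
orientation: [-2.184, 2.257, 0.013]
ft_force: [-0.7, 0.4, -1.2]
width: 13.4
```

Run:
```python
from h import *
a=grab('top');b=grab('scene')
x=cv2.resize(a['pixels'][170:270,340:440],(400,400));y=cv2.resize(b['pixels'][60:210,180:330],(400,400))
cv2.imwrite('pics/grasp.png',np.hstack([x,y])[:,:,::-1]);o=telemetry.get_obs();print(o['ee_pos'],o['width'],o['ft_force'])
```

```text
[ 478.27743175 -397.87662783   78.21047678] 13.757500452843802 [-0.28477223 -0.23047591 -2.12601434]
```

View pics/grasp.png

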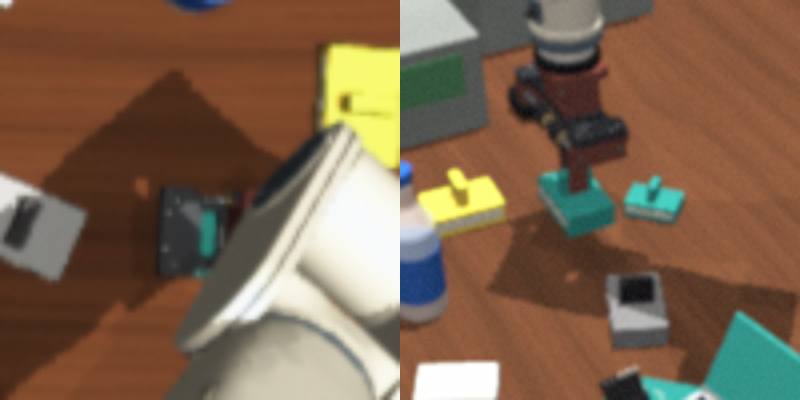

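It is held at the rib: width 13.5 mm, cassette level in the scene view at about (575,200). Next I carry it over the feeder at z≈250.

Request:
jog_arm(
  travel=[
    [0,0.01,0.05],
    [0.01,0.04,0.12],
    [0.02,0.1,0.2],
    [0.04,0.18,0.28],
    [0.06,0.27,0.35],
    [0.09,0.37,0.4],
    [0.12,0.47,0.43],
    [0.14,0.57,0.44],
    [0.16,0.66,0.44],
    [0.18,0.74,0.44],
  ],
  dr=[
    [0,0,0],
    [0,0,0.01],
    [0,0,0.02],
    [0,0,0.04],
    [0,0,0.06],
    [0,0,0.08],
    [0,0,0.1],
    [0,0,0.12],
    [0,0,0.14],
    [0,0,0.153],
  ],
)

```text
t: 6.2
ee_pos: [550.3, -100.0, 254.9]
orientation: [-2.44, 1.977, 0.003]
ft_force: [0.9, -0.5, -1.9]
width: 14.0
```

```bash
cat >> h.py <<'E'
from scipy.spatial.transform import Rotation as R
FY=101.9;O=np.array([562.4,61.9,0]);F=R.from_euler('z',FY,degrees=True).as_matrix()
def st():
    o=telemetry.get_obs();M=R.from_rotvec(o['orientation']).as_matrix()
    print('t',round(o['t'],2),'pos',o['ee_pos'].round(1),'feeder',(F.T@(o['ee_pos']-O)).round(1),'jaw',np.degrees(np.arctan2(M[1,0],M[0,0])).round(2),'z',M[:,2].round(3),'f',o['ft_force'].round(1),'w',o['width'].round(1),'q',o['qpos'].round(2));return o
E
python3 -c "
from h import *
o=st();d=(O-o['ee_pos']);print(d/400)"
```

```text
Traceback (most recent call last):
  File "h.py", line 19, in st
    print('t',round(o['t'],2),'pos',o['ee_pos'].round(1),'feeder',(F.T@(o['ee_pos']-O)).round(1),'jaw',np.degrees(np.arctan2(M[1,0],M[0,0])).round(2),'z',M[:,2].round(3),'f',o['ft_force'].round(1),'w',o['width'].round(1),'q',o['qpos'].round(2));return o
                                                                                                                                                                                                         ^^^^^^^^^^^^^^^^
AttributeError: 'float' object has no attribute 'round'
```

Request:
jog_arm(
  travel=[
    [0.003,0.06,0],
    [0.006,0.13,0],
    [0.01,0.2,0],
    [0.015,0.26,0],
    [0.02,0.31,0],
    [0.024,0.35,0],
    [0.028,0.38,0],
    [0.03,0.4,0],
    [0.03,0.405,0],
    [0.03,0.405,0],
  ],
  dr=[
    [0,0,0],
    [0,0,0],
    [0,0,0],
    [0,0,0],
    [0,0,0],
    [0,0,0],
    [0,0,0],
    [0,0,0],
    [0,0,0],
    [0,0,0],
  ],
)

```text
t: 7.2
ee_pos: [562.3, 61.9, 254.8]
orientation: [-2.44, 1.977, 0.003]
ft_force: [0.4, -0.4, -2.2]
width: 13.6
```

```bash
sed -i "s/o\['width'\].round(1)/round(float(o['width']),1)/" h.py
python3 -c "
from h import *
o=st();d=(O-o['ee_pos']);print(d/400)
a=grab('scene');g=a['pixels'][130:280,200:350];cv2.imwrite('pics/over.png',cv2.resize(g,(600,600),interpolation=cv2.INTER_CUBIC)[:,:,::-1])
for n in('scene','top'):
    d=a if n=='scene' else grab('top');P=pts(d);h=cv2.cvtColor(d['pixels'],cv2.COLOR_RGB2HSV)
    L=(P-O)@F
    m=(h[...,0]>78)&(h[...,0]<98)&(h[...,1]>120)&(L[...,2]>200)&(L[...,2]<300)&(abs(L[...,0])<70)&(abs(L[...,1])<60)
    if m.sum()>20:
        q=L[m];print(n,m.sum(),q.min(0),q.max(0),cv2.minAreaRect(q[:,:2].astype(np.float32)))
"
```

```text
t 7.2 pos [562.3  61.9 254.8] feeder [-0.000e+00  1.000e-01  2.548e+02] jaw -78.03 z [-0.001  0.002 -1.   ] f [ 0.4 -0.4 -2.2] w 13.6 q [0.09 0.3  1.73 0.   1.11 1.45]
[ 3.58160326e-04  1.01817946e-04 -6.36985626e-01]
scene 801 [-43.98097822 -31.89286229 218.28847767] [ 49.84909721  31.40774093 282.08686174] ((3.2025985717773438, -1.8825531005859375), (94.11783599853516, 62.5630989074707), 2.6565635204315186)
top 21 [-20.4584797   26.840902   240.81393181] [ 43.28411223  32.82371061 254.00275898] ((11.410699844360352, 29.883941650390625), (5.979966640472412, 63.738372802734375), 89.90109252929688)
```

View pics/over.png

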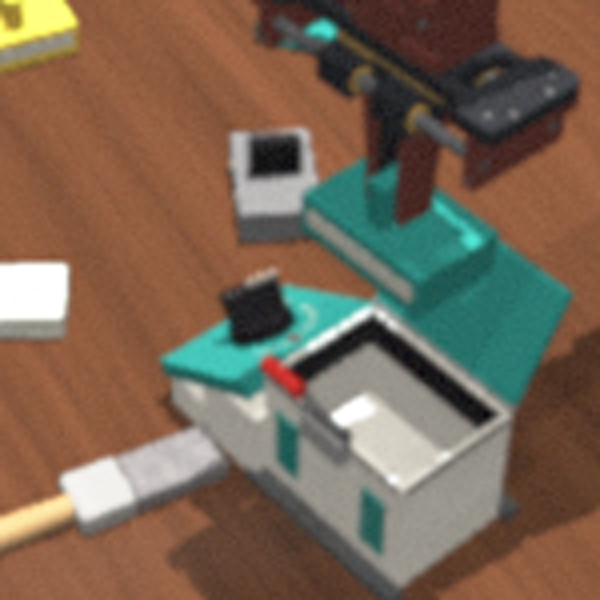

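The cassette is square over the bay and clear of the lid and hasp. Next I lower it into the lead-in.

Request:
jog_arm(
  travel=[
    [0,0,-0.04],
    [0,0,-0.09],
    [0,0,-0.14],
    [0,0,-0.19],
    [0,0,-0.23],
    [0,0,-0.26],
    [0,0,-0.28],
    [0,0,-0.295],
    [0,0,-0.307],
    [0,0,-0.317],
  ],
  dr=[
    [0,0,0],
    [0,0,0],
    [0,0,0],
    [0,0,0],
    [0,0,0],
    [0,0,0],
    [0,0,0],
    [0,0,0],
    [0,0,0],
    [0,0,0],
  ],
)

```text
t: 8.3
ee_pos: [562.6, 61.5, 128.1]
orientation: [-2.439, 1.977, 0.002]
ft_force: [0.6, 0.3, -2.4]
width: 13.9
```

Request:
jog_arm(
  travel=[
    [0,0,-0.003],
    [0,0,-0.007],
    [0,0,-0.011],
    [0,0,-0.015],
    [0,0,-0.019],
    [0,0,-0.023],
    [0,0,-0.027],
    [0,0,-0.031],
    [0,0,-0.035],
    [0,0,-0.035],
  ],
  dr=[
    [0,0,0],
    [0,0,0],
    [0,0,0],
    [0,0,0],
    [0,0,0],
    [0,0,0],
    [0,0,0],
    [0,0,0],
    [0,0,0],
    [0,0,0],
  ],
)

```text
t: 9.3
ee_pos: [562.4, 61.5, 113.8]
orientation: [-2.439, 1.977, 0.002]
ft_force: [-0.2, 0.2, -2.6]
width: 14.2
```

```bash
python3 -c "
from h import *
o=st();print(o['moment'])"
```

```text
t 9.3 pos [562.4  61.5 113.8] feeder [-4.000e-01  1.000e-01  1.138e+02] jaw -78.06 z [-0.     0.002 -1.   ] f [-0.2  0.2 -2.6] w 14.2 q [0.09 0.49 1.83 0.   0.82 1.45]
[-0.03518204  0.07607239  0.02202271]
```

There is no contact force past the lead-in, so I continue down and go slowly near the floor.

Request:
jog_arm(
  travel=[
    [0,0,-0.008],
    [0,0,-0.017],
    [0,0,-0.027],
    [0,0,-0.037],
    [0,0,-0.047],
    [0,0,-0.057],
    [0,0,-0.067],
    [0,0,-0.076],
    [0,0,-0.084],
    [0,0,-0.09],
  ],
  dr=[
    [0,0,0],
    [0,0,0],
    [0,0,0],
    [0,0,0],
    [0,0,0],
    [0,0,0],
    [0,0,0],
    [0,0,0],
    [0,0,0],
    [0,0,0],
  ],
)

```text
t: 10.3
ee_pos: [562.4, 61.5, 77.5]
orientation: [-2.439, 1.977, 0.003]
ft_force: [-0.1, 0.1, -1.7]
width: 14.1
```

Request:
jog_arm(
  travel=[
    [0,0,-0.002],
    [0,0,-0.004],
    [0,0,-0.006],
    [0,0,-0.008],
    [0,0,-0.01],
    [0,0,-0.012],
    [0,0,-0.014],
    [0,0,-0.016],
    [0,0,-0.018],
    [0,0,-0.019],
  ],
  dr=[
    [0,0,0],
    [0,0,0],
    [0,0,0],
    [0,0,0],
    [0,0,0],
    [0,0,0],
    [0,0,0],
    [0,0,0],
    [0,0,0],
    [0,0,0],
  ],
)

```text
t: 11.3
ee_pos: [562.5, 61.5, 70.2]
orientation: [-2.439, 1.977, 0.002]
ft_force: [-0.7, 0.5, 4.7]
width: 13.9
```

Floor contact is at TCP z≈70.2, as expected (+7 N change). I release with a part opening and rise.

Request:
jog_arm(
  travel=[
    [0,0,0],
    [0,0,0],
    [0,0,0],
    [0,0,0],
    [0,0,0],
    [0,0,0.02],
    [0,0,0.07],
    [0,0,0.15],
    [0,0,0.26],
    [0,0,0.36],
  ],
  dr=[
    [0,0,0],
    [0,0,0],
    [0,0,0],
    [0,0,0],
    [0,0,0],
    [0,0,0],
    [0,0,0],
    [0,0,0],
    [0,0,0],
    [0,0,0],
  ],
  hand=-0.2,
)

```text
t: 12.3
ee_pos: [562.3, 61.5, 216.3]
orientation: [-2.439, 1.977, 0.002]
ft_force: [0.9, -0.2, 0.8]
width: 34.9
```

```bash
python3 -c "
from h import *
o=st()
for n in('scene','top'):
    d=grab(n);P=pts(d);h=cv2.cvtColor(d['pixels'],cv2.COLOR_RGB2HSV);L=(P-O)@F
    t=(h[...,0]>78)&(h[...,0]<98)&(h[...,1]>120)
    for nm,lo,hi in(('body',55,75),('rib',82,110)):
        m=t&(L[...,2]>lo)&(L[...,2]<hi)&(abs(L[...,0])<48)&(abs(L[...,1])<32)
        if m.sum()>8: print(n,nm,m.sum(),np.median(L[m],0).round(1),np.percentile(L[m][:,2],[10,50,90]).round(1))
"
```

```text
t 12.3 pos [562.3  61.5 216.3] feeder [-4.000e-01  2.000e-01  2.163e+02] jaw -78.06 z [-0.     0.002 -1.   ] f [ 0.9 -0.2  0.8] w 34.9 q [0.09 0.34 1.77 0.   1.03 1.45]
scene body 330 [ 7.9  2.1 64.5] [62.5 64.5 67.4]
scene rib 97 [ 2.6 -5.4 93.2] [85.6 93.2 95.6]
top body 90 [15.6 25.3 64.4] [58.7 64.4 68.8]
```

The cassette is home: body top measures 64.5 (expected 65). Now the lid: fingers shut, moving to feeder (30,115,158) behind it.

Request:
jog_arm(
  travel=[
    [-0.03,0.002,0],
    [-0.08,0.004,0],
    [-0.14,0.006,0],
    [-0.2,0.01,0],
    [-0.25,0.012,0],
    [-0.285,0.014,0],
    [-0.297,0.014,-0.03],
    [-0.297,0.014,-0.08],
    [-0.297,0.014,-0.12],
    [-0.297,0.014,-0.145],
  ],
  dr=[
    [0,0,0],
    [0,0,0],
    [0,0,0],
    [0,0,0],
    [0,0,0],
    [0,0,0],
    [0,0,0],
    [0,0,0],
    [0,0,0],
    [0,0,0],
  ],
  hand=-1,
)

```text
t: 13.4
ee_pos: [445.9, 67.3, 161.1]
orientation: [-2.435, 1.974, -0.007]
ft_force: [0.4, -0.4, 0.0]
width: 0.5
```

```bash
python3 -c "
from h import *
o=st()
# world unit deltas from here through the lid path
for y,z in[(85,158),(70,158),(62,158),(46,163),(29,157),(19,150),(11,141),(4,131),(0,120),(-2,112),(-2,107.5)]:
    print(y,z,((F@np.array([30,y,z])+O-o['ee_pos'])/400).round(3))
"
```

```text
t 13.4 pos [445.9  67.3 161.1] feeder [ 29.3 112.9 161.1] jaw -78.06 z [ 0.008  0.003 -1.   ] f [ 0.4 -0.4  0. ] w 0.5 q [0.12 0.26 2.06 0.   0.82 1.48]
85 158 [ 0.068  0.016 -0.008]
70 158 [ 0.105  0.024 -0.008]
62 158 [ 0.124  0.028 -0.008]
46 163 [0.163 0.036 0.005]
29 157 [ 0.205  0.045 -0.01 ]
19 150 [ 0.229  0.05  -0.028]
11 141 [ 0.249  0.054 -0.05 ]
4 131 [ 0.266  0.058 -0.075]
0 120 [ 0.276  0.06  -0.103]
-2 112 [ 0.281  0.061 -0.123]
-2 107.5 [ 0.281  0.061 -0.134]
```

Request:
jog_arm(
  travel=[
    [0.03,0.007,-0.005],
    [0.06,0.014,-0.008],
    [0.08,0.018,-0.008],
    [0.095,0.021,-0.008],
    [0.11,0.025,-0.008],
    [0.124,0.028,-0.006],
    [0.137,0.031,-0.002],
    [0.15,0.033,0.002],
    [0.163,0.036,0.005],
    [0.163,0.036,0.005],
  ],
  dr=[
    [0,0,0],
    [0,0,0],
    [0,0,0],
    [0,0,0],
    [0,0,0],
    [0,0,0],
    [0,0,0],
    [0,0,0],
    [0,0,0],
    [0,0,0],
  ],
)

```text
t: 14.4
ee_pos: [512.3, 81.9, 163.5]
orientation: [-2.434, 1.973, -0.009]
ft_force: [0.6, -1.1, 0.1]
width: 0.5
```

```bash
python3 -c "
from h import *
o=st()
for y,z in[(46,163),(29,157),(19,150),(11,141),(4,131),(0,120),(-2,112),(-2,107.5)]:
    print(y,z,((F@np.array([30,y,z])+O-o['ee_pos'])/400).round(3))
"
```

```text
t 14.4 pos [512.3  81.9 163.5] feeder [ 30.   44.9 163.5] jaw -78.06 z [ 0.01   0.003 -1.   ] f [ 0.6 -1.1  0.1] w 0.5 q [0.13 0.35 1.92 0.   0.87 1.5 ]
46 163 [-0.003 -0.    -0.001]
29 157 [ 0.039  0.008 -0.016]
19 150 [ 0.063  0.013 -0.034]
11 141 [ 0.083  0.018 -0.056]
4 131 [ 0.1    0.021 -0.081]
0 120 [ 0.11   0.023 -0.109]
-2 112 [ 0.115  0.024 -0.129]
-2 107.5 [ 0.115  0.024 -0.14 ]
```

Request:
jog_arm(
  travel=[
    [0.02,0.004,-0.007],
    [0.039,0.008,-0.016],
    [0.053,0.011,-0.026],
    [0.065,0.014,-0.036],
    [0.083,0.018,-0.056],
    [0.1,0.021,-0.081],
    [0.108,0.023,-0.1],
    [0.112,0.024,-0.115],
    [0.115,0.024,-0.128],
    [0.115,0.024,-0.133],
  ],
  dr=[
    [0,0,0],
    [0,0,0],
    [0,0,0],
    [0,0,0],
    [0,0,0],
    [0,0,0],
    [0,0,0],
    [0,0,0],
    [0,0,0],
    [0,0,0],
  ],
)

```text
t: 15.4
ee_pos: [558.4, 91.6, 109.7]
orientation: [-2.434, 1.973, -0.009]
ft_force: [1.3, 0.1, 0.5]
width: 0.5
```

Request:
jog_arm(
  travel=[
    [0,0,-0.003],
    [0,0,-0.005],
    [0,0,-0.007],
    [0,0,-0.009],
    [0,0,-0.01],
    [0,0,-0.01],
    [0,0,-0.01],
    [0,0,-0.01],
    [0,0,-0.01],
    [0,0,-0.01],
  ],
  dr=[
    [0,0,0],
    [0,0,0],
    [0,0,0],
    [0,0,0],
    [0,0,0],
    [0,0,0],
    [0,0,0],
    [0,0,0],
    [0,0,0],
    [0,0,0],
  ],
)

```text
t: 16.4
ee_pos: [558.6, 91.7, 108.1]
orientation: [-2.433, 1.972, -0.01]
ft_force: [-7.0, -1.4, 20.5]
width: 0.4
```

The lid is flat: TCP z 108.1, 20 N. Now the hasp: over it and behind.

```bash
python3 -c "
from h import *
o=st()
for y,z in[(-2,225),(-125,225),(-125,163),(-62,163),(-47,165)]:
    print(y,z,((F@np.array([0,y,z])+O-o['ee_pos'])/400).round(3))
"
```

```text
t 16.4 pos [558.6  91.7 108.1] feeder [ 29.9  -2.4 108.1] jaw -78.06 z [ 0.011  0.003 -1.   ] f [-7.  -1.4 20.5] w 0.4 q [0.14 0.49 1.84 0.   0.8  1.5 ]
-2 225 [ 0.014 -0.073  0.292]
-125 225 [ 0.315 -0.01   0.292]
-125 163 [ 0.315 -0.01   0.137]
-62 163 [ 0.161 -0.042  0.137]
-47 165 [ 0.124 -0.05   0.142]
```

Request:
jog_arm(
  travel=[
    [0,0,0.06],
    [0.002,-0.02,0.15],
    [0.01,-0.05,0.24],
    [0.04,-0.068,0.292],
    [0.12,-0.051,0.292],
    [0.21,-0.032,0.292],
    [0.28,-0.017,0.292],
    [0.315,-0.01,0.28],
    [0.315,-0.01,0.2],
    [0.315,-0.01,0.15],
  ],
  dr=[
    [0,0,0],
    [0,0,0],
    [0,0,0],
    [0,0,0],
    [0,0,0],
    [0,0,0],
    [0,0,0],
    [0,0,0],
    [0,0,0],
    [0,0,0],
  ],
)

```text
t: 17.4
ee_pos: [684.2, 87.7, 166.5]
orientation: [-2.434, 1.973, -0.009]
ft_force: [0.3, -1.0, -0.2]
width: 0.9
```

```bash
python3 -c "
from h import *
o=st()
for y,z in[(-100,163),(-80,163),(-62,163),(-47,165),(-32,159),(-22,153),(-14,145),(-8,135),(-4,125),(-2,116),(-2,113.5)]:
    print(y,z,((F@np.array([0,y,z])+O-o['ee_pos'])/400).round(3))
"
```

```text
t 17.4 pos [684.2  87.7 166.5] feeder [   0.2 -124.5  166.5] jaw -78.05 z [ 0.01   0.003 -1.   ] f [ 0.3 -1.  -0.2] w 0.9 q [0.11 0.57 1.52 0.   1.04 1.47]
-100 163 [-0.06  -0.013 -0.009]
-80 163 [-0.109 -0.023 -0.009]
-62 163 [-0.153 -0.033 -0.009]
-47 165 [-0.19  -0.04  -0.004]
-32 159 [-0.226 -0.048 -0.019]
-22 153 [-0.251 -0.053 -0.034]
-14 145 [-0.27  -0.057 -0.054]
-8 135 [-0.285 -0.06  -0.079]
-4 125 [-0.295 -0.063 -0.104]
-2 116 [-0.3   -0.064 -0.126]
-2 113.5 [-0.3   -0.064 -0.132]
```

Request:
jog_arm(
  travel=[
    [-0.03,-0.006,-0.006],
    [-0.06,-0.013,-0.009],
    [-0.085,-0.018,-0.009],
    [-0.109,-0.023,-0.009],
    [-0.131,-0.028,-0.009],
    [-0.153,-0.033,-0.009],
    [-0.172,-0.037,-0.006],
    [-0.19,-0.04,-0.004],
    [-0.208,-0.044,-0.011],
    [-0.226,-0.048,-0.019],
  ],
  dr=[
    [0,0,0],
    [0,0,0],
    [0,0,0],
    [0,0,0],
    [0,0,0],
    [0,0,0],
    [0,0,0],
    [0,0,0],
    [0,0,0],
    [0,0,0],
  ],
)

```text
t: 18.4
ee_pos: [593.5, 68.5, 158.9]
orientation: [-2.433, 1.972, -0.009]
ft_force: [1.5, -0.3, -0.1]
width: 0.4
```

Request:
jog_arm(
  travel=[
    [-0.012,-0.002,-0.007],
    [-0.025,-0.005,-0.015],
    [-0.034,-0.007,-0.025],
    [-0.044,-0.009,-0.035],
    [-0.052,-0.01,-0.047],
    [-0.059,-0.012,-0.06],
    [-0.069,-0.015,-0.085],
    [-0.074,-0.016,-0.098],
    [-0.074,-0.016,-0.107],
    [-0.074,-0.016,-0.109],
  ],
  dr=[
    [0,0,0],
    [0,0,0],
    [0,0,0],
    [0,0,0],
    [0,0,0],
    [0,0,0],
    [0,0,0],
    [0,0,0],
    [0,0,0],
    [0,0,0],
  ],
)

```text
t: 19.4
ee_pos: [563.0, 62.1, 114.5]
orientation: [-2.434, 1.973, -0.007]
ft_force: [-1.5, 1.7, 2.1]
width: 0.4
```

```bash
python3 -c "
from h import *
o=st()"
```

```text
t 19.4 pos [563.   62.1 114.5] feeder [ 1.000e-01 -6.000e-01  1.145e+02] jaw -78.06 z [ 0.008  0.003 -1.   ] f [-1.5  1.7  2.1] w 0.4 q [0.09 0.48 1.84 0.   0.81 1.45]
```

Request:
jog_arm(
  travel=[
    [0,0,-0.002],
    [0,0,-0.004],
    [0,0,-0.005],
    [0,0,-0.005],
    [0,0,-0.005],
    [0,0,-0.005],
    [0,0,-0.005],
    [0,0,-0.005],
    [0,0,-0.005],
    [0,0,-0.005],
  ],
  dr=[
    [0,0,0],
    [0,0,0],
    [0,0,0],
    [0,0,0],
    [0,0,0],
    [0,0,0],
    [0,0,0],
    [0,0,0],
    [0,0,0],
    [0,0,0],
  ],
)

```text
t: 20.4
ee_pos: [563.0, 62.1, 114.0]
orientation: [-2.434, 1.973, -0.007]
ft_force: [-6.3, -0.1, 14.2]
width: 0.8
```

Request:
jog_arm(
  travel=[
    [0,0,0.02],
    [0,0,0.07],
    [0,0,0.15],
    [0,0,0.24],
    [0,0,0.33],
    [0,-0.06,0.36],
    [0,-0.15,0.36],
    [0,-0.26,0.36],
    [0,-0.37,0.36],
    [0,-0.46,0.36],
  ],
  dr=[
    [0,0,0],
    [0,0,0],
    [0,0,0],
    [0,0,0],
    [0,0,0],
    [0,0,0],
    [0,0,0],
    [0,0,0],
    [0,0,0],
    [0,0,0],
  ],
  hand=0,
)

```text
t: 21.4
ee_pos: [563.1, -124.0, 258.7]
orientation: [-2.434, 1.973, -0.009]
ft_force: [0.3, -0.8, -0.5]
width: 43.9
```

```bash
python3 -c "
from h import *
o=st();Z=[]
for n in('scene','top'):
    d=grab(n);P=pts(d);h=cv2.cvtColor(d['pixels'],cv2.COLOR_RGB2HSV);L=(P-O)@F
    near=(abs(L[...,0])<75)&(abs(L[...,1])<110)&(L[...,2]>90)&(L[...,2]<200)
    t=(h[...,0]>78)&(h[...,0]<98)&(h[...,1]>120)&near
    r=((h[...,0]<8)|(h[...,0]>172))&(h[...,1]>130)&near
    for k,m in(('lid',t),('bar',r)):
        if m.sum()>4:
            q=L[m];print(n,k,m.sum(),np.median(q,0).round(1),np.percentile(q[:,2],[5,95]).round(1), cv2.minAreaRect(q[:,:2].astype(np.float32)))
    Z.append(d['pixels'])
cv2.imwrite('pics/closed.png',np.hstack([cv2.resize(Z[0][170:290,220:340],(400,400)),cv2.resize(Z[1][160:240,225:305],(400,400))])[:,:,::-1])
"
```

```text
t 21.4 pos [ 563.1 -124.   258.7] feeder [-182.1   37.6  258.7] jaw -78.07 z [ 0.01   0.003 -1.   ] f [ 0.3 -0.8 -0.5] w 43.9 q [-0.24  0.31  1.71  0.01  1.11  1.12]
scene lid 762 [ 19.4  -7.  107.2] [104.5 109.5] ((0.35120391845703125, 2.8230361938476562), (126.82322692871094, 81.27820587158203), 0.3557164669036865)
scene bar 20 [  5.   17.9 117.4] [115.2 120.1] ((3.813295364379883, 18.238216400146484), (22.070693969726562, 6.396120071411133), 9.05720329284668)
top lid 580 [  0.2  -4.8 107.2] [100.7 112.4] ((-5.246025085449219, 1.0554046630859375), (136.90249633789062, 105.98672485351562), 0.21375033259391785)
top bar 15 [ -0.6  21.8 117.9] [112.2 121.2] ((-0.675532341003418, 21.543813705444336), (5.104474067687988, 24.8984317779541), 88.77371215820312)
```

View pics/closed.png

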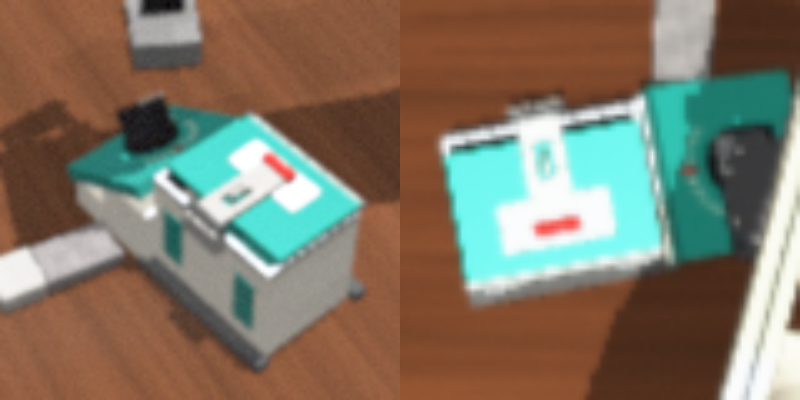

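The scene and top crops show the lid closed and the hasp flat, with the staple through its slot: lid top 107, bar 118, both as expected. For the dial I turn the wrist round first (by +163° in all, to keep joint 6 in range), then tilt.

Request:
jog_arm(
  travel=[
    [0,0,0],
    [0,0,0],
    [0,0,0],
    [0,0,0],
    [0,0,0],
    [0,0,0],
    [0,0,0],
    [0,0,0],
    [0,0,0],
    [0,0,0],
  ],
  dr=[
    [0,0,0.09],
    [0,0,0.18],
    [0,0,0.27],
    [0,0,0.36],
    [0,0,0.45],
    [0,0,0.54],
    [0,0,0.63],
    [0,0,0.72],
    [0,0,0.81],
    [0,0,0.88],
  ],
)

```text
t: 22.5
ee_pos: [563.5, -124.7, 258.8]
orientation: [-3.131, -0.035, -0.0]
ft_force: [0.8, -0.5, 0.1]
width: 44.1
```

```bash
cat >> h.py <<'E'
ax=np.array([-.5,0,3**.5/2]);ex=np.array([3**.5/2,0,.5]);ey=np.array([0,1.,0]);cf=np.array([-118,0,62.])
def dialpose(phi,off):
    z=-ax;x=-(-np.sin(phi)*ex+np.cos(phi)*ey);y=np.cross(z,x)
    return F@(cf+off*ax)+O, F@np.c_[x,y,z]
def rel(phi,off):
    o=st();p,M=dialpose(phi,off);M0=R.from_rotvec(o['orientation']).as_matrix()
    print('travel',((p-o['ee_pos'])/400).round(4),'dr',(R.from_matrix(M@M0.T).as_rotvec()/(np.pi/2)).round(4))
E
python3 -c "
from h import *
rel(1.27,110)"
```

```text
t 22.5 pos [ 563.5 -124.7  258.8] feeder [-182.8   37.4  258.8] jaw 1.26 z [ 0.    0.01 -1.  ] f [ 0.8 -0.5  0.1] w 44.1 q [-0.24  0.31  1.7   0.01  1.13 -0.27]
travel [ 0.0865  0.0433 -0.2539] dr [ 0.3106 -0.1853  0.9025]
```

Request:
jog_arm(
  travel=[
    [0.01,0.004,-0.025],
    [0.02,0.008,-0.05],
    [0.03,0.012,-0.075],
    [0.04,0.018,-0.1],
    [0.05,0.024,-0.125],
    [0.06,0.03,-0.15],
    [0.068,0.034,-0.18],
    [0.076,0.038,-0.21],
    [0.084,0.042,-0.235],
    [0.086,0.043,-0.254],
  ],
  dr=[
    [0.03,-0.0179,0.087],
    [0.06,-0.0358,0.174],
    [0.09,-0.0537,0.261],
    [0.12,-0.0716,0.348],
    [0.15,-0.0895,0.435],
    [0.18,-0.107,0.522],
    [0.21,-0.125,0.609],
    [0.24,-0.143,0.696],
    [0.27,-0.161,0.783],
    [0.3,-0.179,0.87],
  ],
)

```text
t: 23.5
ee_pos: [598.1, -106.6, 156.8]
orientation: [-2.023, -1.755, -0.354]
ft_force: [-0.5, -0.3, -0.6]
width: 43.7
```

```bash
python3 -c "
from h import *
rel(1.27,60);rel(1.27,14)"
```

```text
t 23.5 pos [ 598.1 -106.6  156.8] feeder [-172.2   -0.2  156.8] jaw 79.4 z [-0.09   0.481 -0.872] f [-0.5 -0.3 -0.6] w 43.7 q [-0.41  0.62  1.57  0.44  1.28 -2.03]
travel [-0.0129  0.0592 -0.107 ] dr [ 0.0091 -0.0061  0.0286]
t 23.5 pos [ 598.1 -106.6  156.8] feeder [-172.2   -0.2  156.8] jaw 79.4 z [-0.09   0.481 -0.872] f [-0.5 -0.3 -0.6] w 43.7 q [-0.41  0.62  1.57  0.44  1.28 -2.03]
travel [-0.0247  0.1154 -0.2066] dr [ 0.0091 -0.0061  0.0286]
```

Request:
jog_arm(
  travel=[
    [-0.003,0.015,-0.027],
    [-0.006,0.03,-0.054],
    [-0.01,0.045,-0.08],
    [-0.013,0.059,-0.107],
    [-0.016,0.073,-0.131],
    [-0.018,0.085,-0.152],
    [-0.02,0.095,-0.17],
    [-0.022,0.103,-0.185],
    [-0.0235,0.109,-0.196],
    [-0.0245,0.114,-0.204],
  ],
  dr=[
    [0.003,-0.002,0.01],
    [0.006,-0.004,0.02],
    [0.009,-0.006,0.0286],
    [0.009,-0.006,0.0286],
    [0.009,-0.006,0.0286],
    [0.009,-0.006,0.0286],
    [0.009,-0.006,0.0286],
    [0.009,-0.006,0.0286],
    [0.009,-0.006,0.0286],
    [0.009,-0.006,0.0286],
  ],
)

```text
t: 24.5
ee_pos: [588.3, -60.9, 74.9]
orientation: [-1.972, -1.796, -0.362]
ft_force: [0.9, 0.6, -0.3]
width: 43.7
```

```bash
python3 -c "
from h import *
rel(1.27,14.5)
d=grab('scene','g.png');e=grab('top')
cv2.imwrite('pics/dialgrip.png',np.hstack([cv2.resize(d['pixels'][160:260,210:310],(400,400),interpolation=cv2.INTER_CUBIC),cv2.resize(e['pixels'][155:225,255:325],(400,400),interpolation=cv2.INTER_CUBIC)])[:,:,::-1])"
```

```text
t 24.5 pos [588.3 -60.9  74.9] feeder [-125.5    0.    74.9] jaw 82.17 z [-0.103  0.489 -0.866] f [ 0.9  0.6 -0.3] w 43.7 q [-0.35  0.71  1.65  0.49  1.13 -2.11]
travel [-0.0001  0.0006 -0.0007] dr [ 0.0002 -0.0001  0.0002]
```

View pics/dialgrip.png

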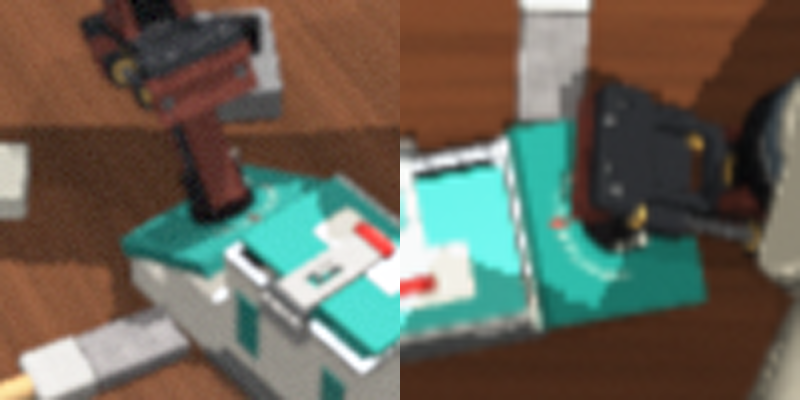

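The fingers straddle the bar: finger at (215,180) on the left, pointer end visible at (640,240) on the right. I close, then read the pose and the required turn.

Request:
jog_arm(
  travel=[
    [0,0,0],
    [0,0,0],
    [0,0,0],
    [0,0,0],
    [0,0,0],
    [0,0,0],
    [0,0,0],
    [0,0,0],
    [0,0,0],
    [0,0,0],
  ],
  dr=[
    [0,0,0],
    [0,0,0],
    [0,0,0],
    [0,0,0],
    [0,0,0],
    [0,0,0],
    [0,0,0],
    [0,0,0],
    [0,0,0],
    [0,0,0],
  ],
  hand=-1,
)

```text
t: 25.6
ee_pos: [588.2, -60.3, 75.4]
orientation: [-1.971, -1.795, -0.362]
ft_force: [-0.9, 3.1, 6.4]
width: 11.9
```

```bash
python3 -c "
from h import *
rel(0,14.5)"
```

```text
t 25.6 pos [588.2 -60.3  75.4] feeder [-124.9   -0.    75.4] jaw 82.17 z [-0.104  0.49  -0.865] f [-0.9  3.1  6.4] w 11.9 q [-0.35  0.71  1.65  0.49  1.13 -2.11]
travel [ 0.0001 -0.0009 -0.0021] dr [-0.0841  0.3956 -0.7   ]
```

Request:
jog_arm(
  travel=[
    [0,0,0],
    [0,0,0],
    [0,0,0],
    [0,0,0],
    [0,0,0],
    [0,0,0],
    [0,0,0],
    [0,0,0],
    [0,0,0],
    [0,0,0],
  ],
  dr=[
    [-0.0045,0.021,-0.0375],
    [-0.009,0.042,-0.075],
    [-0.0135,0.0634,-0.1125],
    [-0.018,0.085,-0.15],
    [-0.0225,0.106,-0.1875],
    [-0.027,0.127,-0.225],
    [-0.0315,0.148,-0.2625],
    [-0.036,0.17,-0.3],
    [-0.039,0.184,-0.325],
    [-0.042,0.198,-0.35],
  ],
)

```text
t: 26.6
ee_pos: [588.2, -60.2, 75.5]
orientation: [-2.396, -1.071, -0.149]
ft_force: [-0.0, 2.3, 2.0]
width: 12.1
```

```bash
python3 -c "
from h import *
rel(0,14.5)"
```

```text
t 26.6 pos [588.2 -60.2  75.5] feeder [-1.248e+02 -1.000e-01  7.550e+01] jaw 44.33 z [-0.103  0.49  -0.866] f [-0.   2.3  2. ] w 12.1 q [-0.35  0.71  1.65  0.49  1.13 -1.48]
travel [-0.     -0.0012 -0.0023] dr [-0.0421  0.1971 -0.349 ]
```

Request:
jog_arm(
  travel=[
    [0,0,0],
    [0,0,0],
    [0,0,0],
    [0,0,0],
    [0,0,0],
    [0,0,0],
    [0,0,0],
    [0,0,0],
    [0,0,0],
    [0,0,0],
  ],
  dr=[
    [-0.0045,0.021,-0.0375],
    [-0.009,0.042,-0.075],
    [-0.0135,0.0634,-0.1125],
    [-0.018,0.085,-0.15],
    [-0.0225,0.106,-0.1875],
    [-0.027,0.127,-0.225],
    [-0.0315,0.148,-0.2625],
    [-0.036,0.17,-0.3],
    [-0.039,0.184,-0.325],
    [-0.042,0.197,-0.349],
  ],
)

```text
t: 27.6
ee_pos: [588.3, -60.1, 75.5]
orientation: [-2.606, -0.269, 0.073]
ft_force: [0.7, 1.7, 1.5]
width: 11.5
```

```bash
python3 -c "
from h import *
rel(0,14.5);rel(0,110)"
```

```text
t 27.6 pos [588.3 -60.1  75.5] feeder [-124.7   -0.2   75.5] jaw 11.81 z [-0.103  0.489 -0.866] f [0.7 1.7 1.5] w 11.5 q [-0.35  0.71  1.65  0.49  1.13 -0.84]
travel [-0.0002 -0.0013 -0.0024] dr [ 0.     -0.0003  0.001 ]
t 27.6 pos [588.3 -60.1  75.5] feeder [-124.7   -0.2   75.5] jaw 11.81 z [-0.103  0.489 -0.866] f [0.7 1.7 1.5] w 11.5 q [-0.35  0.71  1.65  0.49  1.13 -0.84]
travel [ 0.0244 -0.1182  0.2044] dr [ 0.     -0.0003  0.001 ]
```

Release, back out along the axis, then move away and look.

Request:
jog_arm(
  travel=[
    [0,0,0],
    [0,0,0],
    [0,0,0],
    [0,0,0],
    [0,0,0],
    [0.002,-0.01,0.017],
    [0.006,-0.03,0.052],
    [0.011,-0.055,0.095],
    [0.017,-0.085,0.147],
    [0.0245,-0.118,0.204],
  ],
  dr=[
    [0,0,0],
    [0,0,0],
    [0,0,0],
    [0,0,0],
    [0,0,0],
    [0,0,0],
    [0,0,0],
    [0,0,0],
    [0,0,0],
    [0,0,0],
  ],
  hand=0,
)

```text
t: 28.6
ee_pos: [598.2, -108.4, 158.9]
orientation: [-2.606, -0.269, 0.072]
ft_force: [0.1, -0.5, -0.3]
width: 44.0
```

Request:
jog_arm(
  travel=[
    [0,-0.03,0.06],
    [-0.02,-0.08,0.13],
    [-0.05,-0.14,0.2],
    [-0.1,-0.2,0.25],
    [-0.15,-0.26,0.27],
    [-0.2,-0.32,0.27],
    [-0.25,-0.38,0.27],
    [-0.29,-0.44,0.27],
    [-0.32,-0.48,0.27],
    [-0.34,-0.5,0.27],
  ],
  dr=[
    [0,0,0],
    [0,0,0],
    [0,0,0],
    [0,0,0],
    [0,0,0],
    [0,0,0],
    [0,0,0],
    [0,0,0],
    [0,0,0],
    [0,0,0],
  ],
)

```text
t: 29.6
ee_pos: [461.5, -310.1, 267.7]
orientation: [-2.608, -0.267, 0.071]
ft_force: [1.3, 0.5, -0.3]
width: 43.8
```

```bash
cat > chk.py <<'E'
from h import *
st();Z=[]
for n in('top','scene'):
    d=grab(n);E=np.array(d['extrinsics']);Rm,t=E[:3,:3],E[:3,3];C=F.T@(-Rm.T@t-O)
    v,u=np.indices(d['range_z'].shape);Z.append(d['pixels'])
    r=np.stack([(u-d['cx'])/d['fx'],(v-d['cy'])/d['fy'],np.ones_like(u)],-1)@Rm@F
    def onface(h):
        s=((cf+h*ax-C)@ax)/(r@ax);p=C+r*s[...,None]-(cf+h*ax);return p@ex,p[...,1]
    I=d['pixels'].astype(int);hs=cv2.cvtColor(d['pixels'],cv2.COLOR_RGB2HSV)
    a,b=onface(36);m=(np.hypot(a,b)<26)&(I.min(-1)>110)&(hs[...,1]<80)
    w=I[m].min(-1).astype(float)-80
    if m.sum()>3:
        A,B=a[m],b[m];mu=np.average(np.c_[A,B],axis=0,weights=w);c=np.cov(np.c_[A,B].T,aweights=w);e=np.linalg.eigh(c)[1][:,1];e*=np.sign(e[0])
        print(n,'pointer n',m.sum(),'mean',mu.round(1),'dir',np.degrees(np.arctan2(e[1],e[0])).round(1))
    a,b=onface(0);m=(np.hypot(a-33,b)<14)&((hs[...,0]<9)|(hs[...,0]>170))&(hs[...,1]>60)
    if m.sum(): print(n,'red',m.sum(),a[m].mean().round(1),b[m].mean().round(1))
cv2.imwrite('pics/fin.png',np.hstack([cv2.resize(Z[0][165:221,262:318],(400,400),interpolation=cv2.INTER_CUBIC),cv2.resize(Z[1][180:240,235:295],(400,400),interpolation=cv2.INTER_CUBIC)])[:,:,::-1])
E
python3 chk.py
```

```text
t 29.6 pos [ 461.5 -310.1  267.7] feeder [-343.2  175.5  267.7] jaw 11.71 z [-0.101  0.488 -0.867] f [ 1.3  0.5 -0.3] w 43.8 q [-0.77  0.49  1.51  0.28  1.58 -1.03]
top pointer n 15 mean [11.  -0.5] dir 1.0
top red 1 36.9 0.9
scene pointer n 10 mean [14.7 -2. ] dir -11.3
```

View pics/fin.png

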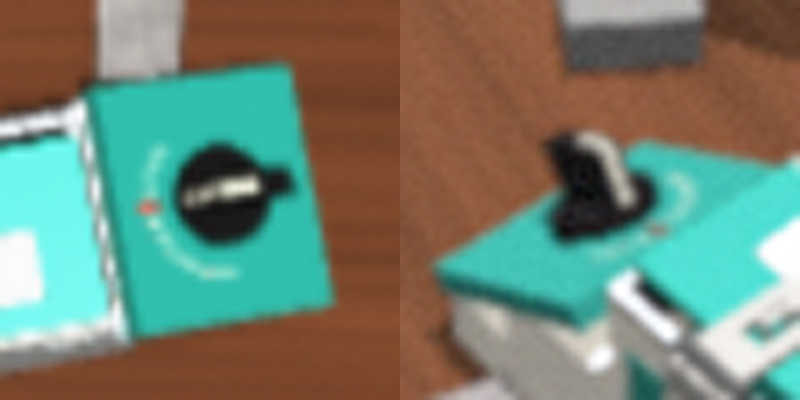

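The top view (left crop) shows the pointer lying along (255,185)→(185,198), in line with the red mark at (148,208); it fits to about 1°. Lid and hasp are still shut and the arm is clear, so I hand in.

```bash
python3 -c "
from h import *
ticket.close_job()"
```

```text
the job is handed in; nothing more can be done
```

The job is done in the order asked and handed in at about 30 s, with the arm clear of everything. I loaded the larger teal cassette, shut the lid, swung the hasp down over its staple and turned the dial from about +1.27 rad to zero.

- **Cassette:** it went past the lead-in without contact and met the floor at tool height 70.2 mm, with only a few newtons. Its body top then measured 64.5 mm, against 65 expected.
- **Lid and hasp:** the lid top measured about 107 mm (108 expected) and the hasp bar about 118 mm (119 expected). The picture shows the staple through the slot. Pressing them down took about 22 N on the lid and 16 N on the hasp.
- **Dial:** the top camera puts the pointer within about 1° of zero, and the gripper's angle on release agrees to 0.1°.
- **One check disagreed:** the scene camera's pointer fit gave −11°. It used only 10 pixels, and I think the pointer's stretch down the end of the bar skewed it, so I did not rely on it.
- **Other items:** I touched nothing else on purpose, but I did not measure afterwards that every other item was still in place.

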